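Fit the transport lock of a bench shaker

ROBOT

A 6-joint arm with a two-finger parallel gripper is mounted at the origin on a cart in front of the work surface, level with it; the furniture and walls round the work are solid. World frame = base frame: x ahead of the robot, y to its left, z up, the work surface at z = 0. Lengths are in m, angles in degrees, forces in N, time in s.
With the tool pointing down it reaches from about 0.325 to 0.775 m from the base axis. Payload 5.5 kg.
Tool frame: the origin (TCP) lies at the centre of the arm's flange, where the gripper is bolted on; the fingertips stand 182 mm ahead of it and the grasp point (between the pads) lies 163 mm ahead of it; z points along the fingers, y is the direction in which the jaws open and shut (so a half turn about z gives the same grasp; the last joint's range is limited). The gripper opens to 88 mm and grips with 3 to 60 N. Pads are 20 mm wide; open, the fingers measure 115 mm over their backs; the gripper's body (75 mm by 178 mm) begins 61 mm behind the grasp point.
Start: joints at [-75.04, 5.22, 70.514, -0, 104.267, -3.249], TCP at [0.187, -0.57, 0.405] pointing down, gripper open.
Joint ranges: [-164.24, 164.24], [-49.07, 125.15], [9.68, 141.18], [-86.29, 266.29], [3.28, 154.24], [-151.56, 151.56]. Speed limits (degrees/s): [147.25, 147.25, 172.46, 180, 180, 180].

INTERFACE

Orientations are given as [roll, pitch, yaw] about the fixed x, y, z axes, in that order (R = Rz(yaw) Ry(pitch) Rx(roll)).
In Python, from station import r gives the robot as it stands. The module is installed in compiled form; this text tells all that it offers. Calls block until the motion is done:
- r.reach(position, orientation): joint-space move of the TCP to a pose.
- r.servo_line(position, rotation=None, speed=0.15): straight line of the TCP; rotation=None keeps the orientation; speed is the mean speed in m/s.
- r.move_joints(angles): joint-space move.
- r.let_go() and r.grab(squeeze=None): open the fingers fully, or close them until they stop; squeeze is the grip in N (None keeps the last).
- r.wait(seconds).
- r.inverse_kinematics(position, orientation): joint angles nearest the present ones, or None.
- r.sense(): the state.
- r.snapshot(name): name is "side" or "top"; returns a dict with "frame" (420x560x3 uint8, red, green, blue), "fx", "fy", "cx", "cy" (pixels), "R" (3x3) and "t" (3): a world point X has camera coordinates R X + t. Camera axes: x right, y down, z forward; pixel columns grow to the right and rows downward; lengths in m; the calibration is good to about 2 mm. A picture is of the moment at which its call begins. There is no depth.
A pose or a line that the arm cannot do raises r.IKError and nothing moves.
- r.hand_in(): hands the job in, once; it reports no verdict.
The state is a dict: "clock": time; "joints": joint angles; "joint_vel": joint speeds; "joint_torque": joint torques, N m; "tcp_pos": TCP position; "orientation": TCP orientation; "contact_force": force on the tool from outside, world axes, zero at the start; "torque": the same for the moment, N m; "opening": finger opening in m.
Only numpy, scipy, OpenCV 4.12 (cv2) and the standard library are available. Lean on these libraries where they do the work, as an engineer would, in place of code of your own. Each camera call takes 0.05 s, during which the arm holds its last target. There are 200 camera calls.

TASK

The small bench shaker is to be carried to another room, so fit its transport lock: take the orange T-key out of its blue holder, pass its T-head down through the slot in the shaker's platform against the spring beneath, and give it a quarter turn. Let it rise so that the head is caught under the platform across the slot, and let go. The platform stopped a few millimetres off centre, so find the slot gently by feel and never press or twist the key against the shaker with more than 45 N in all; leave the dish of seeds on the platform and the two vials where they stand.

Things in the scene. Friction and masses are not known exactly. Their poses are not given: they have to be found in the camera images.
- key_grip (a point): Centre of the T-key's orange paddle, 36 (x) x 14 (y) x 34 (z) mm; squeeze it along y. z up along the shank, x along the T-head. Key loose, about 120 g. Below the paddle: black collar, 40 mm across, 5 mm thick, underside 22 mm under this point; round shank 9 mm across, 12 mm long; then the T-head.
- key_head (a point): Centre of the T-head's underside, on the shank's axis 42 mm below key_grip, same axes. The head is a steel bar 30 (x) x 9 (y) x 8 (z) mm.
- holder: Fixed blue key holder, block 64 (x) x 50 (y) mm, 34 mm high, on a foot 80 x 66 mm; origin at the centre of its underside, z up. The key stands in its slot (35 mm along x, 14 mm wide, open to a depth of 30 mm) with the collar resting on the block's top; the key's x is along the holder's x.
- shaker: White bench shaker, fixed, base 175 (x) x 255 (y) mm, origin at the centre of its underside, z up. On it an aluminium platform 170 (x) x 250 (y) mm, 6 mm thick, its top 80 mm above the table. The platform, slot and all, stopped up to 3.5 mm off centre along x and along y, each way, without turning; a brake holds it there. This pose is that of the base.
- lock_port (a point): Nominal slot centre at the level of the platform's top, fixed to the base (the true slot is off as the platform is). Shaker's axes: x along the slot, y towards the dish. Slot 33 mm (x) by 11 mm (y). Locked: key turned a quarter, either way, its x along this y (two red dashes), key_grip 28 mm above this level, pushed up by the spring into pockets 22 mm wide (x) under the platform.
- plunger (a joint): Travel (m, 0 = up) of the sprung steel plate, 48 mm across, 10 mm below the platform's top under the slot; 2 N preload, then 1 N/mm. Lugs under the platform stick 3 mm down: the head turns only with the collar less than 3 mm above the platform (about 9 to 12 N of push); there the collar is a hard stop. Let up after turning, the head rises into the pockets; travel is then 4 mm.
- seed_dish: Clear petri dish with seeds, 98 mm diameter, 17 mm high, loose on the black rubber mat of the platform, its centre about 130 mm from the slot; origin at the centre of its underside.
- red_vial: Vial with red cap, 23 mm diameter, 58 mm high, loose on the table; origin at the centre of its underside.
- blue_vial: Vial with blue cap, 23 mm diameter, 58 mm high, loose on the table; origin at the centre of its underside.
Not all that is in view belongs to the job. Of the things that look like the part that bears key_grip, the smallest one is meant.

How it is judged:
By the outcome, as a careful person would: the job done as asked, in the order asked, and still so for the second after the job is handed in, with the robot touching nothing.
It also fails if it takes over 64 s, if anything falls off the work surface, if the arm or the gripper's body presses on something with over 40 N, if the wrist force passes 120 N, or if a joint passes its speed limit or range.

## Working session

There is one attempt and no reset: what is moved stays moved. The work goes in short steps, each a Python script; the robot and the scene stay as the last script left them, time stands still between calls to the robot, and variables do not carry over. Pictures are saved under pics/ and viewed, about 8 in all and at most 12, crops included, and the job is handed in when it is done.

```bash
mkdir -p pics; python3 - <<'E'
from station import r
import cv2,pickle
for n in ("top","side"):
    s=r.snapshot(n); pickle.dump(s,open(f"{n}.pkl","wb"))
    cv2.imwrite(f"pics/{n}0.png",s["frame"][:,:,::-1])
    print(n,s["fx"],s["cx"],s["cy"],s["R"],s["t"])
print(r.sense())
E
```

```text
top 533.8980016896337 278.43200589536775 213.4736600439157 [[ 2.79431282e-02 -9.99609514e-01 -3.10497640e-05]
 [-9.93761817e-01 -2.77763065e-02 -1.08008927e-01]
 [ 1.07965888e-01  3.04896335e-03 -9.94149924e-01]] [-0.10962814  0.57987281  1.10024595]
side 388.0852514749432 278.20525153322285 201.97081366346248 [[ 0.92715227 -0.37437537  0.01522334]
 [-0.21912884 -0.57474045 -0.78845163]
 [ 0.30392634  0.72767884 -0.61490835]] [-0.57413742  0.16286285  0.79891519]
{'clock': 0.1, 'joints': array([-7.50412406e+01,  5.26027557e+00,  7.05734346e+01, -8.17997406e-04,
        1.04266414e+02, -3.24865528e+00]), 'joint_vel': array([-0.02849529,  0.00697764, -0.12519322,  0.0485806 , -0.06807375,
       -0.0519952 ]), 'joint_torque': array([ 2.99207575e-03, -4.47856700e+01, -4.07570958e+01,  7.00547942e-02,
        2.84244987e-02, -1.23725226e-04]), 'tcp_pos': array([ 0.18748707, -0.57002043,  0.40361942]), 'orientation': array([-1.79899992e+02, -4.88213250e-03,  1.82072096e+01]), 'contact_force': array([ 0.50628172, -0.23648565, -0.39591049]), 'torque': array([ 0.00141576, -0.01580883, -0.01795829]), 'opening': 0.08769376350560948}
```

View pics/top0.png

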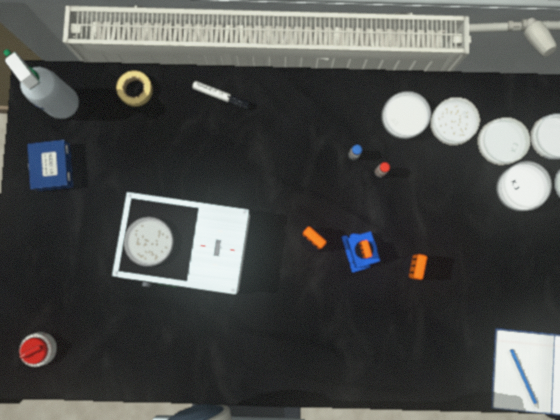

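View pics/side0.png

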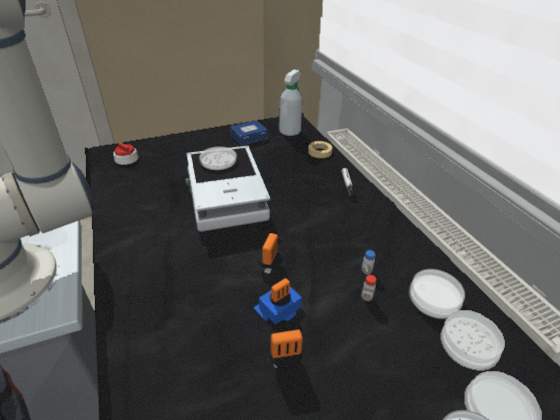

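```bash
python3 - <<'E'
import cv2,numpy as np
a=cv2.imread("pics/top0.png");b=cv2.imread("pics/side0.png")
f=lambda i,x0,y0,w,h,k:cv2.resize(i[y0:y0+h,x0:x0+w],None,fx=k,fy=k,interpolation=cv2.INTER_CUBIC)
c1=f(a,180,190,80,110,5)   # 400x550 slot
c2=f(a,335,220,60,60,6)   
c3=f(b,245,265,70,65,4)
o=np.zeros((560,800,3),np.uint8);o[:550,:400]=c1;o[:300,400:760]=f(a,338,224,48,40,7.5)[:300,:360] if 0 else c2[:300,:360];o[300:560,400:680]=c3
cv2.imwrite("pics/crop1.png",o)
E
```

```text
(no output)
```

View pics/crop1.png

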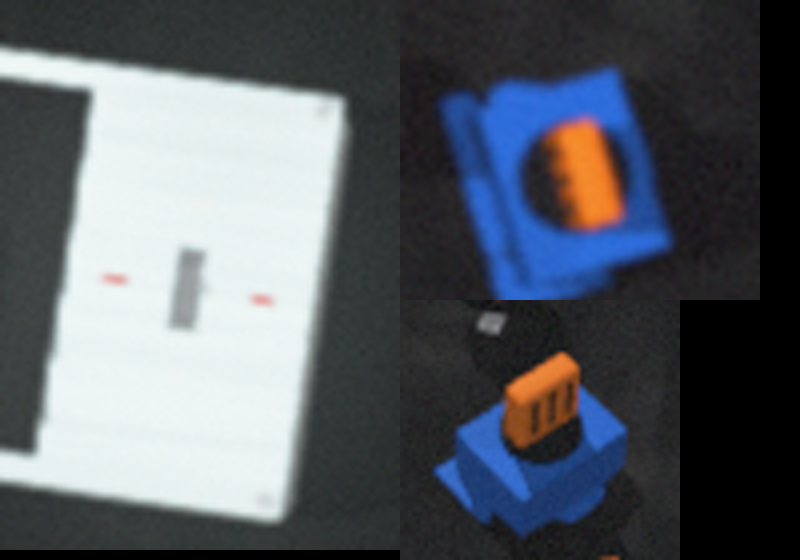

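```bash
cat > h.py <<'E'
import cv2,numpy as np,pickle
def ray(s,u,v,z):
    d=s["R"].T@np.array([(u-s["cx"])/s["fx"],(v-s["cy"])/s["fy"],1.]);c=-s["R"].T@s["t"]
    return (c+d*(z-c[2])/d[2])
def comps(m,amin=3):
    n,l,st,c=cv2.connectedComponentsWithStats(m.astype(np.uint8))
    return [(st[i,4],c[i],l==i) for i in range(1,n) if st[i,4]>=amin]
def rect(s,m,z):
    """rect of mask hull, in world plane z: centre,size,angle"""
    p=np.argwhere(m)[:,::-1]
    P=np.array([ray(s,u,v,z)[:2] for u,v in p],np.float32)
    return cv2.minAreaRect(P*1000)
E
python3 - <<'E'
from h import *
np.set_printoptions(precision=4,suppress=True)
for n in("top","side"):
    s=pickle.load(open(n+".pkl","rb"));f=s["frame"].astype(int);R,G,B=f[...,0],f[...,1],f[...,2]
    print(n,"cam",-s["R"].T@s["t"])
    hsv=cv2.cvtColor(s["frame"],cv2.COLOR_RGB2HSV)
    H,S,V=[hsv[...,i].astype(int) for i in range(3)]
    x0,x1,y0,y1=(115,252,190,296) if n=="top" else (180,275,140,235)
    roi=np.zeros(H.shape,bool);roi[y0:y1,x0:x1]=1
    # red dashes: weighted centroids
    for a,c,m in comps(roi&(R-G>25),2):
        w=(R-G)*cv2.dilate(m.astype(np.uint8),np.ones((3,3)))
        w=np.clip(w-8,0,None);yy,xx=np.nonzero(w);ww=w[yy,xx]
        u,v=(xx*ww).sum()/ww.sum(),(yy*ww).sum()/ww.sum()
        print(" dash",a,u,v,ray(s,u,v,.08))
    # dark slot
    if n=="top":
        sl=np.zeros_like(roi);sl[235:260,209:227]=1
    else:
        sl=np.zeros_like(roi);sl[184:197,218:243]=1
    w=np.clip(225-V,0,None)*sl;print(" V plate",np.median(V[sl]),V[sl].min())
    med=np.median(V[sl]);w=np.clip(med-15-V,0,None)*sl
    yy,xx=np.nonzero(w);ww=w[yy,xx];u,v=(xx*ww).sum()/ww.sum(),(yy*ww).sum()/ww.sum()
    print(" slot",u,v,ray(s,u,v,.08))
    if n=="top":
        P=np.array([ray(s,a,b,.08)[:2] for a,b in zip(xx,yy)]);C=np.cov(P.T,aweights=ww);e,E_=np.linalg.eigh(C);print(" slot axis",np.degrees(np.arctan2(E_[1,1],E_[0,1])))
        m=max(comps(roi&(V>150)))[2];print(" platform",rect(s,m,.08))
    om=(H<20)&(S>150)&(V>90)
    for a,c,m in comps(om,20):
        print(" orange",a,c,ray(s,*c,.073), np.percentile(V[m],[10,50,90]))
    if n=="top":
        hr=np.zeros_like(roi);hr[225:280,338:388]=1
        for th in(170,190,210,225):
            m=om&hr&(V>th);
            if m.any(): print(" paddle top",th,rect(s,m,.073), ray(s,*np.argwhere(m).mean(0)[::-1],.073))
        bm=(H>100)&(H<125)&(S>150)&hr
        for th in(100,120,150,170,190,210): 
            q=comps(bm&(V>th),20)
            if q:
                m=max(q,key=lambda t:t[0])[2];print(" blue",th,m.sum(),rect(s,m,.034))
E
```

```text
top cam [ 0.4605 -0.0968  1.1564]
 dash 7 202.58273381294964 245.3956834532374 [0.5085 0.0574 0.08  ]
 dash 7 231.87591240875912 249.5182481751825 [ 0.5018 -0.0019  0.08  ]
 V plate 243.0 149
 slot 216.93376445228296 247.37233000195963 [0.5053 0.0284 0.08  ]
 slot axis 174.36501664251668
 platform ((513.5591430664062, 101.75811004638672), (253.37350463867188, 172.7386016845703), 83.41487121582031)
 orange 79 [384.6456 166.6076] [ 0.6814 -0.3096  0.073 ] [139. 216. 230.]
 orange 295 [313.8949 237.0847] [ 0.532  -0.1669  0.073 ] [121.4 233.  244. ]
 orange 156 [365.3269 248.7756] [ 0.5112 -0.2716  0.073 ] [119. 231. 243.]
 orange 380 [417.8895 266.3658] [ 0.4787 -0.378   0.073 ] [110.9 207.5 243. ]
 orange 514 [ 33.5019 350.2588] [0.2915 0.3851 0.073 ] [128. 188. 198.]
 paddle top 170 ((511.45257568359375, -272.74395751953125), (33.70939254760742, 14.798524856567383), 14.737493515014648) [ 0.5116 -0.2725  0.073 ]
 paddle top 190 ((511.4988098144531, -272.5645751953125), (33.755069732666016, 13.697940826416016), 16.58718490600586) [ 0.5116 -0.2725  0.073 ]
 paddle top 210 ((511.79525756
[... 961 characters left out ...]
cam [ 0.3252 -0.7027  0.6284]
 dash 3 227.71341463414635 183.10365853658536 [0.509  0.0597 0.08  ]
 dash 3 232.07222222222222 197.61666666666667 [ 0.5022 -0.0002  0.08  ]
 dash 13 271.6724447101016 234.2080095636581 [ 0.5428 -0.1498  0.08  ]
 V plate 231.0 126
 slot 229.8118153364632 190.45383411580596 [0.5052 0.0287 0.08  ]
 orange 171 [123.4561 148.9474] [0.2864 0.3313 0.073 ] [108. 148. 190.]
 orange 311 [268.5241 248.0193] [ 0.5248 -0.1786  0.073 ] [116. 150. 234.]
 orange 89 [370.5393 279.4157] [ 0.6726 -0.3241  0.073 ] [124.  180.  212.2]
 orange 273 [279.7179 289.033 ] [ 0.5064 -0.2837  0.073 ] [110. 143. 231.]
 orange 703 [285.9047 342.6088] [ 0.475  -0.3869  0.073 ] [115. 148. 231.]
```

```bash
python3 - <<'E'
from h import *
from station import r
np.set_printoptions(precision=4,suppress=True)
s=pickle.load(open("side.pkl","rb"));hsv=cv2.cvtColor(s["frame"],cv2.COLOR_RGB2HSV);H,S,V=[hsv[...,i].astype(int) for i in range(3)]
roi=np.zeros(H.shape,bool);roi[275:305,262:300]=1
for th in (190,205,220):
    m=(H<20)&(S>150)&(V>th)&roi;print(rect(s,m,.073),ray(s,*np.argwhere(m).mean(0)[::-1],.073))
x,y,yaw=.5120,-.2727,16.6
o=[180,0,yaw]
r.reach([x,y,.32],o);print(r.sense()["clock"],r.sense()["joints"])
r.servo_line([x,y,.225],speed=.12)
print(r.sense()["contact_force"],r.sense()["tcp_pos"])
r.grab(50);st=r.sense();print(st["opening"],st["contact_force"],st["torque"])
r.servo_line([x,y,.230],speed=.03)
r.servo_line([x,y,.32],speed=.15)
st=r.sense();print(st["clock"],st["opening"],st["contact_force"],st["tcp_pos"])
for n in("side","top"):
    q=r.snapshot(n);pickle.dump(q,open(n+"2.pkl","wb"));cv2.imwrite(f"pics/{n}2.png",q["frame"][:,:,::-1])
i=cv2.imread("pics/side2.png");cv2.imwrite("pics/side2c.png",cv2.resize(i[160:330,190:390],None,fx=4,fy=3.5 if 0 else 3.5,interpolation=cv2.INTER_CUBIC)[:600,:800])
E
```

```text
((511.5280456542969, -273.0729064941406), (32.11384582519531, 11.012628555297852), 17.285396575927734) [ 0.5112 -0.2733  0.073 ]
((511.3998107910156, -272.8294372558594), (32.09244918823242, 10.02078628540039), 15.710083961486816) [ 0.5114 -0.273   0.073 ]
((511.47296142578125, -272.91046142578125), (29.20391273498535, 7.474087715148926), 17.173629760742188) [ 0.5115 -0.2728  0.073 ]
1.7417 [-31.4856   2.1202  82.2729  -0.0251  95.572   41.9807]
[-0.5824 -0.3168  0.1331] [ 0.5122 -0.2729  0.226 ]
0.013477212260201269 [ 0.6349 -0.4682 -0.3232] [ 0.0079 -0.041   0.0144]
4.875 0.013897893757509432 [ 0.2857  0.3384 -0.8013] [ 0.5119 -0.2726  0.3189]
```

View pics/side2c.png

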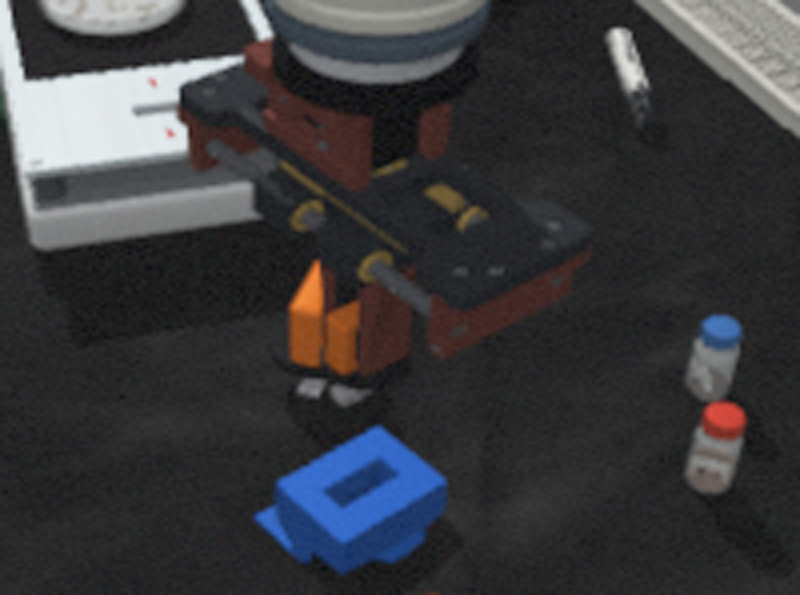

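```bash
cat >> h.py <<'E'
from station import r
np.set_printoptions(precision=4,suppress=True)
YAW=-6.45
ex=np.array([np.cos(np.radians(YAW)),np.sin(np.radians(YAW))]);ey=np.array([-ex[1],ex[0]])
S0=np.array([.5053,.0286])
def xy(a,b): # mm in slot axes about S0
    return S0+ex*a/1000+ey*b/1000
def loc(p): d=(np.asarray(p)[:2]-S0)*1000; return d@ex,d@ey
def F(base,n=3):
    f=[]
    for _ in range(n): r.wait(.02);f.append(r.sense()["contact_force"])
    f=np.mean(f,0)-base
    return np.array([f[:2]@ex,f[:2]@ey,f[2]])
E
python3 - <<'E'
from h import *
p=xy(0,0);r.reach([*p,.34],[180,0,YAW])
r.servo_line([*p,.298],speed=.06);r.wait(.3)
base=np.mean([(r.wait(.03),r.sense()["contact_force"])[1] for _ in range(8)],0);np.save("base.npy",base)
st=r.sense();print(st["clock"],base,st["tcp_pos"],loc(st["tcp_pos"]),st["orientation"],st["joints"])
z=.298
while z>.285:
    z-=.0007;r.servo_line([*p,z],speed=.02);f=F(base);t=r.sense()["tcp_pos"];print(round(z,4),t[2].round(4),f,np.round(loc(t),2))
    if np.linalg.norm(f)>5: break
print(r.sense()["clock"],r.sense()["torque"])
E
```

```text
7.55 [-0.1613  0.0433 -1.118 ] [0.5053 0.0286 0.298 ] (np.float64(-0.002529016587791784), np.float64(-0.002515465524444174)) [-179.9991   -0.0037   -6.4495] [-0.6129 -9.0694 95.2783  0.0005 93.7874 95.8367]
0.2973 0.2972 [ 0.1164 -0.0556 -0.1764] [ 0. -0.]
0.2966 0.2965 [-0.0337 -0.2118 -0.0713] [-0.02  0.01]
0.2959 0.2959 [-0.0974 -0.3901  0.0807] [-0.01  0.01]
0.2952 0.2952 [0.1687 0.1921 0.0008] [-0.01  0.  ]
0.2945 0.2944 [0.5207 0.1693 0.0761] [-0.  0.]
0.2938 0.2937 [0.2085 0.0486 0.5829] [-0.02  0.01]
0.2931 0.2931 [ 0.4644 -0.1976  0.1681] [-0.01  0.01]
0.2924 0.2924 [ 0.0873 -0.1349 -0.8186] [0. 0.]
0.2917 0.2917 [-0.0104 -0.4158  0.0866] [0.01 0.  ]
0.291 0.291 [0.4828 0.1453 0.2537] [ 0.   -0.01]
0.2903 0.2903 [ 0.004   0.2948 -0.0712] [ 0.01 -0.01]
0.2896 0.2895 [ 0.7206  0.1239 -0.1838] [-0.01  0.  ]
0.2889 0.2889 [ 0.1736 -0.5465 -0.0179] [ 0.   -0.02]
0.2882 0.2882 [ 0.0855 -0.0477 -0.2191] [-0.    0.01]
0.2875 0.2875 [ 0.646  -0.1541  0.027 ] [-0.    0.01]
0.2868 0.2867 [-0.1726 -0.3875  0.4499] [-0.01 -0.01]
0.2861 0.2861 [ 0.5891  0.0012 -0.005 ] [-0.01 -0.  ]
0.2854 0.2854 [-0.0952  0.0017 -0.4644] [-0.   -0.01]
0.2847 0.2847 [ 0.1345 -0.2961 -0.0831] [ 0.   -0.01]
13.25 [ 0.0329 -0.0065 -0.0486]
```

```bash
python3 - <<'E'
from h import *
base=np.load("base.npy");z=.283
def edge(c,ax,sg):
    c=np.array(c,float);st=r.sense()
    for k in range(8):
        c[ax]+=sg*.4;r.servo_line([*xy(*c),z],speed=.02);f=F(base,2)
        if f[ax]*sg<-2.5: break
    l=loc(r.sense()["tcp_pos"])[ax];print(ax,sg,c[ax],round(l,2),f);return l
c=[0.,0.]
for ax in(1,0):
    r.servo_line([*xy(*c),z],speed=.02)
    a=edge(c,ax,1);r.servo_line([*xy(*c),z],speed=.02);b=edge(c,ax,-1);c[ax]=(a+b)/2
r.servo_line([*xy(*c),z],speed=.02);print("centre",c,F(base),r.sense()["clock"])
np.save("c.npy",c)
for z in np.arange(.282,.2729,-.001):
    r.servo_line([*xy(*c),z],speed=.02);f=F(base);print(round(z,4),r.sense()["tcp_pos"][2].round(4),f)
    if f[2]>16 or np.hypot(*f[:2])>8: break
print(r.sense()["clock"])
E
```

```text
1 1 2.0 1.64 [ 0.0271 -3.8277  0.0098]
1 -1 -1.2000000000000002 -0.92 [ 0.5574  3.0624 -0.9066]
0 1 2.0 1.69 [-5.228  -0.5169  2.2008]
0 -1 -2.4 -2.2 [ 3.5721 -0.0232 -1.3283]
centre [np.float64(-0.25647799867098653), np.float64(0.3591948371347913)] [-0.0034  0.0389 -0.3227] 19.9417
0.282 0.2819 [ 0.4386  0.0351 -0.142 ]
0.281 0.281 [ 0.4085 -0.0324 -0.1125]
0.28 0.2803 [-0.5444  0.0567  2.4373]
0.279 0.2792 [-0.7308  0.1723  2.9569]
0.278 0.2782 [-1.4696 -0.169   4.4617]
0.277 0.2772 [-1.461  -0.2103  5.0953]
0.276 0.2762 [-1.3207 -1.1114  6.0105]
0.275 0.2753 [-1.9475 -0.7845  6.7083]
0.274 0.2745 [-2.2522 -0.6266  7.6733]
0.273 0.2737 [-2.9086 -1.3966  8.7778]
22.9417
```

```bash
python3 - <<'E'
from h import *
base=np.load("base.npy");c=np.load("c.npy")
z=.273;f=F(base)
while f[2]<10.2 and z>.2700:
    z-=.0006;r.servo_line([*xy(*c),z],speed=.02);f=F(base)
t=r.sense();print(z,t["tcp_pos"][2],f,t["torque"],t["clock"])
k=0;ok=True
while k<90:
    k+=7.5
    p=xy(*c);r.servo_line([*p,z],[180,0,YAW+k],speed=.03)
    f=F(base);t=r.sense();print(k,t["orientation"][2].round(1),t["tcp_pos"][2].round(4),f,t["torque"][2].round(3),np.round(loc(t["tcp_pos"]),2),t["clock"].__round__(2))
    if np.linalg.norm(f)>22 or abs(t["torque"][2])>.4: print("stop");break
    for i in(0,1):
        if abs(f[i])>2: c[i]+=np.clip(f[i]*.1,-.4,.4)
np.save("c2.npy",[*c,z,k])
E
```

```text
0.2700000000000001 0.2712549145286869 [-3.6327 -0.6691 10.6406] [-0.1113  0.8082  0.0155] 24.4917
7.5 1.1 0.2716 [-1.6455 -0.5604 10.6043] 0.08 [0.1  0.42] 24.82
15.0 8.6 0.2717 [-0.6087 -0.1644 10.6641] 0.109 [0.25 0.47] 25.16
22.5 16.1 0.2718 [-0.6539  0.1834 10.4783] 0.008 [0.29 0.55] 25.49
30.0 23.6 0.2718 [ 0.0651  0.4586 10.4847] 0.043 [0.31 0.54] 25.82
37.5 31.1 0.2718 [ 0.3023  0.4235 10.1202] -0.007 [0.33 0.56] 26.16
45.0 38.6 0.2718 [ 0.3424  0.5047 10.0653] 0.048 [0.33 0.55] 26.49
52.5 46.1 0.2718 [ 0.7879 -0.0526 10.7072] 0.057 [0.34 0.52] 26.82
60.0 53.6 0.2718 [-0.1856 -0.0029 10.4078] 0.036 [0.35 0.51] 27.16
67.5 61.1 0.2718 [ 0.5562 -0.2316 10.934 ] 0.023 [0.37 0.51] 27.49
75.0 68.6 0.2718 [ 0.1196  0.0408 10.1484] 0.044 [0.36 0.53] 27.82
82.5 76.1 0.2719 [ 0.3452 -0.1865 10.7966] 0.004 [0.38 0.51] 28.16
90.0 83.6 0.2718 [ 0.1904  0.3111 10.139 ] 0.067 [0.37 0.51] 28.49
```

```bash
python3 - <<'E'
from h import *
base=np.load("base.npy");c0,c1,z,k=np.load("c2.npy")
while z<.279:
    z+=.0008;r.servo_line([*xy(c0,c1),z],speed=.02);f=F(base);t=r.sense();print(round(z,4),t["tcp_pos"][2].round(4),f,np.round(loc(t["tcp_pos"]),2))
    if f[2]<1.5 or np.hypot(*f[:2])>6: break
print(r.sense()["clock"],r.sense()["torque"])
E
```

```text
0.2708 0.2725 [0.6372 0.3923 9.9489] [0.38 0.51]
0.2716 0.2732 [0.783  0.1573 8.9689] [0.38 0.49]
0.2724 0.2738 [ 0.6548 -0.363   7.7649] [0.39 0.52]
0.2732 0.2745 [1.648  0.1473 8.1484] [0.41 0.52]
0.274 0.2751 [1.6702 0.2186 7.5619] [0.41 0.51]
0.2748 0.2758 [1.491  0.9298 6.8407] [0.42 0.53]
0.2756 0.2763 [3.991  1.1382 6.3891] [0.26 0.47]
0.2764 0.2765 [4.4586 0.8429 5.3037] [-0.16  0.37]
0.2772 0.2769 [3.7286 0.422  3.5496] [-0.31  0.36]
0.278 0.277 [5.8618 1.2283 0.6535] [-0.26  0.37]
31.4917 [ 0.0335 -1.194   0.0404]
```

```bash
python3 - <<'E'
from h import *
base=np.load("base.npy");c0,c1,z,k=np.load("c2.npy");z=.2776
for _ in range(3):
    r.servo_line([*xy(c0,c1),z],speed=.02);f=F(base);t=r.sense();print(c0,f,np.round(loc(t["tcp_pos"]),2),t["tcp_pos"][2])
    if abs(f[0])<1.5: break
    c0+=np.clip(f[0]*.1,-.5,.5)
r.let_go();r.wait(.2)
t=r.sense();print(t["opening"],t["contact_force"]-base,t["clock"])
q=t["tcp_pos"]
r.servo_line([q[0],q[1],.38],speed=.1)
r.reach([.36,-.33,.40],[180,0,40])
for n in("side","top"):
    s=r.snapshot(n);pickle.dump(s,open(n+"3.pkl","wb"));cv2.imwrite(f"pics/{n}3.png",s["frame"][:,:,::-1])
a=cv2.imread("pics/top3.png");b=cv2.imread("pics/side3.png")
o=np.zeros((600,800,3),np.uint8)
o[:480,:400]=cv2.resize(a[200:296,175:255],None,fx=5,fy=5,interpolation=cv2.INTER_CUBIC)
o[:480,400:]=cv2.resize(b[135:231,185:265],None,fx=5,fy=5,interpolation=cv2.INTER_CUBIC)
cv2.imwrite("pics/crop3.png",o);print(r.sense()["clock"])
E
```

```text
-0.25647799867098653 [5.0223 1.588  0.3124] [-0.31  0.4 ] 0.27699393015296314
0.24352200132901347 [ 2.1672  1.0723 -0.3605] [-0.05  0.39] 0.2769911151391796
0.4602391460930457 [-0.6289  1.1438 -1.6293] [0.09 0.37] 0.27702757121763777
0.08775916636137192 [-0.4378 -0.3191  0.8519] 33.8
36.5167
```

View pics/crop3.png

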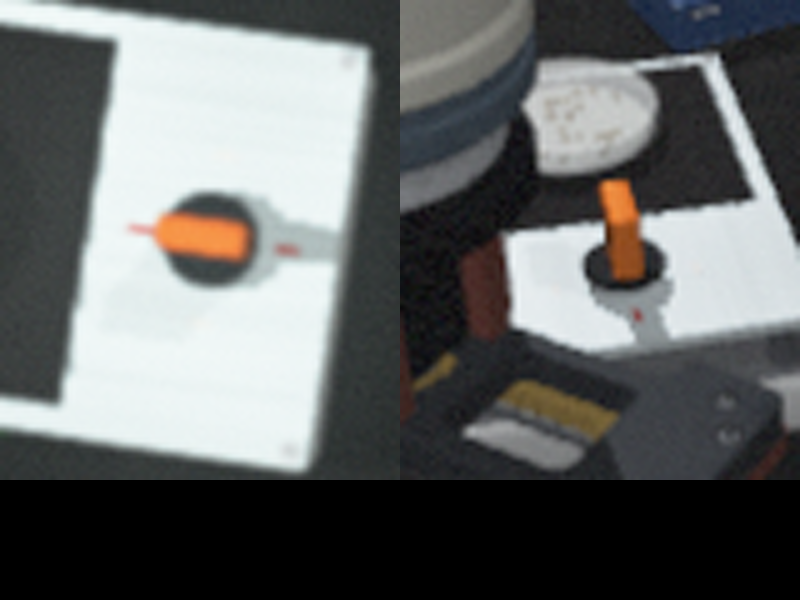

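View pics/top3.png

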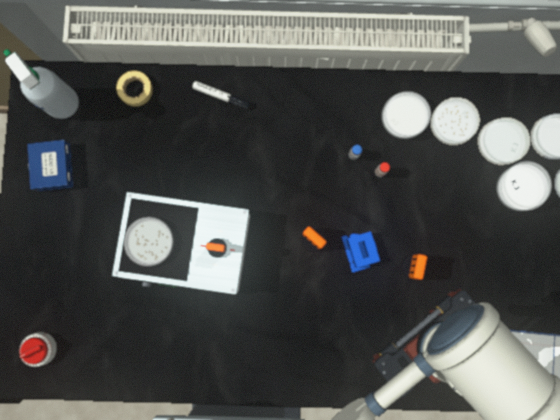

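```bash
python3 - <<'E'
from h import *
s=pickle.load(open("top3.pkl","rb"));hsv=cv2.cvtColor(s["frame"],cv2.COLOR_RGB2HSV);H,S,V=[hsv[...,i].astype(int) for i in range(3)]
m=(H<20)&(S>150)&(V>190);m[:236]=0;m[260:]=0;m[:,:200]=0;m[:,232:]=0
print(rect(s,m,.125),"expect 83.5")
o=pickle.load(open("top.pkl","rb"))["frame"].astype(int)
d=np.abs(s["frame"].astype(int)-o).max(2)
for n,(a,b,c,e) in dict(dish=(215,268,122,176),vials=(143,180,345,392)).items(): print(n,d[a:b,c:e].max(),d[a:b,c:e].mean())
print(r.sense()["contact_force"],r.sense()["clock"]);r.hand_in()
E
```

```text
((504.62298583984375, 26.98715591430664), (32.058433532714844, 12.524799346923828), 83.49796295166016) expect 83.5
dish 11 3.846261355695318
vials 15 4.0598044853364
[-0.0769 -0.3605 -0.4214] 36.5167
the job is handed in; nothing more can be done
```

The transport lock is fitted and the job is handed in, at 36.5 s on the robot's clock against the 64 s limit.

**What I did**
- I took the T-key out of the blue holder and carried it over the slot, which I had located in both camera views.
- It went through the slot at the first try. I then centred it by touching the slot's edges gently.
- I pressed it down against the spring with about 10.6 N and turned it a quarter.
- I let it rise until the head took up the spring load, eased off the sideways force and let go.
- The highest force I read on the tool was about 11 N in all, well under the 45 N limit. I read it between steps, not continuously.

**Last checks**
- **Key angle:** it stands upright along the red dashes, at 83.5° measured against 83.5° expected.
- **Key height:** the tool was at 0.277 m when the head caught, which agrees with the locked height to about 1 mm. The plunger's travel could not be read directly.
- **Sideways force:** the arm felt 5–6 N sideways as the head rose into the pockets. I brought this down to about 1.3 N before letting go.
- **Dish and vials:** the top view shows no change beyond image noise from the first picture to the last.
- **Robot:** clear of everything, with no contact force at hand-in.

No check failed or disagreed.

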